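# Face the bottle to the reader and snap its clip shut with the pliers

### The arm

A 6-joint arm with a two-finger parallel gripper is mounted at the origin on a cart in front of the work surface, level with it; the furniture and walls round the work are solid. World frame = base frame: x ahead of the robot, y to its left, z up, the work surface at z = 0. Lengths are in m, angles in rad, forces in N, time in s.
With the tool pointing down it reaches from about 0.225 to 0.875 m from the base axis. Payload 3.4 kg.
Tool frame: the origin (TCP) lies between the finger pads; the fingertips stand 25 mm ahead of it and the grasp point (between the pads) lies 6 mm ahead of it; z points along the fingers, y is the line along which they close (so a half turn about z gives the same grasp; the last joint's range is limited). The gripper opens to 85 mm and grips with 20 to 120 N. Pads are 22 mm wide; open, the fingers measure 114 mm over their backs; the gripper's body (76 mm by 85 mm) begins 54 mm behind the grasp point. The pads swing forward as they close: fully open they stand 13 mm farther back than shut.
Start: joints at [-1.46, 0.276, 1.505, -0, 1.361, -0.121], TCP at [0.132, -0.56, 0.256] pointing down, gripper open.
Joint ranges: [-2.89, 2.89], [-0.75, 2.08], [0.22, 2.7], [-1.18, 4.32], [0.11, 2.71], [-2.7, 2.7]. Speed limits (rad/s): [2.57, 2.57, 3.14, 3.14, 3.14, 3.14].

### API

Orientations are given as a unit quaternion [w, x, y, z].
In Python, from rig import manip, cams, ticket gives the robot as it stands.
- The arm moves only by the tool step_arm, never from a script. Its argument "increments" is a list of rows, each an object with "dp": the shift along the world's x, y, z each as a share of 0.2 m, from -1 to 1, a list of three; "yaw": the turn about the world's z as a share of 0.15 rad, from -1 to 1; "grip": the opening, from 0 (shut) to 1 (fully open). In form: [{"dp": [tx, ty, tz], "yaw": yaw, "grip": grip}, ...]. A call has 1 to 5 rows; each row shifts and turns the commanded pose from where the row before left it; what a row does not reach is not made up. A row lasts 1/8 s, in which the tool goes at most 62.5 mm and 10.7 degrees, less where a joint would pass 70% of its speed; a pose out of reach is approached as far as the arm can. A call with a number of a shift or a turn outside -1 to 1 is refused whole. A call with a gripper value outside its range is refused whole. The fingers move at their own pace and stop on an object; "squeeze" is the grip in N (left out, the last holds). Time passes only in rows, so rows that do not move let the fingers close. It gives the time, the measured TCP pose, the force, the opening and the grip force at its end, in the units of the state.
- manip.get_state(): the state, without advancing time (a new reading comes with each control period).
- cams.get_image(name): name is "scene" or "top" or "wrist"; returns the picture (384x512x3 uint8, blue, green, red); there is no depth.
- cams.get_calibration(name): a dict with "fx", "fy", "cx", "cy" (pixels), "extrinsics" (4x4, takes a point from camera to world coordinates). Camera axes: x right, y up, looking along -z (the intrinsics and any distortion apply to the point x, -y, -z); pixel columns grow to the right and rows downward; lengths in m; the calibration is good to about 2 mm. The wrist camera is an equidistant fisheye: a pixel r from the principal point sees the ray r / f radians off the axis. A picture is of the moment at which its call begins: read the wrist's pose just before it. get_calibration takes no time and is no camera call; for the wrist camera it gives the pose at the moment of the call.
- ticket.sign_off(): hands the job in; it is judged then, once.
The state is a dict: "clock": time; "qpos": joint angles; "qd": joint speeds; "effort": joint torques, N m; "position": TCP position; "ee_rot": TCP orientation; "contact_force": force on the tool from outside, world axes, zero at the start; "moment": the same for the moment, N m; "width": finger opening in m; "gripper_force": force on a finger pad.
Only numpy, scipy, OpenCV 4.12 (cv2) and the standard library are available. Lean on these libraries where they do the work, as an engineer would, in place of code of your own. Each camera call takes 0.05 s, during which the arm holds its last target. There are 200 camera calls.

### The job

Turn the bottle in its stand so that the raised tag on its side squarely faces the reader block. Then take the press-stud pliers by their handles and use their jaws, not the fingers, to squeeze the two ears of the clip together until the stud snaps and the clip stays shut. Lay the pliers flat in the middle of the notepad, and leave the bottle standing in its seat, still facing the reader, and the other things on the desk where they are.

Things in the scene. Friction and masses are not known exactly. Their poses are not given: they have to be found in the camera images.
- stand: Fixed stand: base plate 77 x 127 x 8 mm, round seat at 20 mm height with a 4 mm rim, reader block (36 x 30 x 70 mm). Origin on the seat's axis at the underside (on the 6 mm mat). -x points from the bottle to the clip's ears, roughly to the robot, +y to the reader. The clip: two curved steel arms round the bottle, 38 to 51 mm up, hinged on a post (59 mm high) 33 mm behind the axis.
- reader_window (a point): Centre of the reader's dark window, on the face turned to the bottle, 51 mm from the seat's axis along the stand's +y, 63 mm above the stand's underside.
- ear_left (a point): Inner face of the clip's left (stand +y) ear at the press stud, 40 mm in front of the seat's axis, 44.5 mm above the stand's underside. Ears: upright tabs 5 mm thick, 13 mm high, 23 to 50 mm in front of the axis. Open: points 18 mm apart, 28 mm over the outer faces; shut: 4 and 14 mm. Each arm swings on its own and a light spring holds it open.
- ear_right (a point): The same for the right (stand -y) ear, with the sprung socket. The stud takes about 9 N on each ear (some 18 N at the pliers' handles with their spring) and clicks when the two ear points come within 6.5 mm; it then pulls the ears to 4 mm and holds them. If not clicked the ears spring open again.
- bottle: Small round bottle, 73 mm high, loose, standing in the seat (1.5 mm play). Origin at the centre of its underside, z up. Cap 39 mm across, 55 to 73 mm above its underside (75 to 93 mm above the stand's): grip it there to turn it. The tag lies along its +x axis.
- tag (a point): Centre of the outer face of the raised black tag (14 mm wide, 16 mm high, standing 4 mm out) on the bottle's side, 22.5 mm from the bottle's axis, 43 mm above its underside (top at 51 mm). At the start it is turned 0.7 to 1.4 rad from the reader, towards the ears.
- pliers: Hinged steel pliers lying flat on the 6 mm mat, loose, about 110 g, 14 mm thick. Origin on the pivot axis at the underside, z up, x to the jaws (midline when open). Jaw tips (11 mm) 50 mm ahead of the pivot, 40 mm apart inside when open. Grey straight handles, 8 mm thick, 14 mm high, 35 to 85 mm behind the pivot, parallel and 62 mm over the outside when open. The body is the half with the +y jaw.
- pliers_half (a joint): Closing angle: 0 open (sprung, as found), grows as the handles are squeezed; the other half turns by it relative to pliers, so the midline lies at half of it. At 0.52 the tips are 14 mm apart, the handles 31 mm over the outside; stop at 0.62. The spring alone takes 7 N at the handles (60 mm behind the pivot) to start, 11 N when shut; a squeeze of a few mm holds it for carrying.
- pliers_pivot (a point): On the pivot axis of the pliers, at half thickness (7 mm above the underside).
- notepad: Closed notebook lying fixed on the bare desk at the right, 210 mm (its x, roughly away from the robot) by 152 mm (its y), 11 mm thick where things rest on it. Origin at the centre of its underside.
- battery: Bystander: AA cell, 51 x 14 mm, lying beside the pliers' jaws.
- penlight: Bystander: white pocket light, 136 x 14 x 15 mm, in front of the stand.
- lens_case: Bystander: contact lens case, 30 x 62 x 18 mm, on the mat between stand and pliers.
- dropper: Bystander: amber dropper bottle, 34 mm across, 102 mm high, behind the stand to the right.
- spectacle_case: Bystander: dark hard case, 67 x 158 x 41 mm, at the front left.
- stamp: Bystander: hand stamp, base 58 x 25 mm, 60 mm high with its knob, standing just in front of the stand to the left of the ears.
- clip_left: The clip's left (stand +y) arm with its ear; origin on the post's hinge axis, 44.5 mm above the stand's underside.
- clip_right: The clip's right (stand -y) arm with its ear; origin as for the left.
Not all that is in view belongs to the job. What is shaped like the bottle but pink is not meant.

How it is judged:
On the way, in this order (a step that is already met when the one before it is completed fails the run):
1. the bottle's tag faces the reader and the bottle is let go (x of tag in the frame of stand between -0.006 and 0.006 m and y of tag in the frame of stand above 0.015 m and contact force between the fingers and bottle below 0.1 N), for 0.2 s.
2. the pliers' jaws press on both ears and the stud has clicked (distance between ear_left and ear_right below 0.006 m and contact force between pliers and clip_left above 1 N and contact force between pliers and clip_right above 1 N and value of joint pliers_half above 0.35 rad), for 0.1 s.
At the end, for the whole second after the job is handed in: Clip shut (ear points under 6 mm apart); tag facing the reader (within 6 mm of the line from seat axis to reader, about 15 degrees); bottle upright in its seat; pliers flat and at rest on the notepad, pivot within 70 mm lengthwise and 50 mm crosswise of its middle (distance between ear_left and ear_right below 0.006 m and x of tag in the frame of stand between -0.006 and 0.006 m and y of tag in the frame of stand above 0.015 m and angle between each of bottle, pliers's own z axis and vertical below 0.1 rad and z of bottle in the frame of stand between 0.017 and 0.023 m and x of pliers_pivot in the frame of notepad between -0.07 and 0.07 m and y of pliers_pivot in the frame of notepad between -0.05 and 0.05 m and z of pliers_pivot in the frame of notepad between 0.013 and 0.024 m and linear speed of each of pliers, bottle below 0.02 m/s); the robot touches nothing.
It fails at once if the fingers press on the clip (contact force between the fingers and clip_left above 2 N or contact force between the fingers and clip_right above 2 N).
It fails at once if the clip is shut while the tag does not face the reader (distance between ear_left and ear_right below 0.006 m and (x of tag in the frame of stand below -0.008 m or x of tag in the frame of stand above 0.008 m)).
It fails at once if a bystander is moved by more than 30 mm (distance of any of battery, penlight, lens_case, dropper, spectacle_case, stamp from where it was at the start of the episode above 0.03 m).
It also fails if it takes over 56 s, if anything falls off the work surface, if the arm or the gripper's body presses on something with over 40 N, if the wrist force passes 120 N, or if a joint passes its speed limit or range.

## Working session

There is one attempt and no reset: what is moved stays moved. The work goes in short steps, Python scripts to look and compute and a tool call to move; the robot and the scene stay as the last step left them, time stands still between calls to the robot, and variables do not carry over. Pictures are saved under pics/ and viewed, at most 10 in all, crops included, and the job is handed in when it is done.

Besides the shell and the picture viewer there is one more tool, called after ">>>" as name([rows], argument=value, ...), one row to a line, values as JSON. step_arm: Moves the arm, as the interface text tells. Shift numbers are shares of 0.2 m and turn numbers shares of 0.15 rad, none past 1 either way. Its arguments: {"type":"object","properties":{"increments":{"type":"array"},"squeeze":{"type":"number"}},"required":["increments"]}

```bash
mkdir -p pics; ls; cat > h.py <<'E'
import numpy as np,cv2
from rig import manip,cams,ticket
def snap(n,f):
    im=np.asarray(cams.get_image(n)).copy(); cv2.imwrite('pics/'+f,im); return im
def plane(n,px,z,c=None):
    "pixel list -> world points at height z (pinhole cams)"
    c=c or cams.get_calibration(n); E=np.array(c['extrinsics']); out=[]
    for u,v in px:
        a,b=(u-c['cx'])/c['fx'],(v-c['cy'])/c['fy']
        if n=='wrist':
            a,b=a,b; r=np.hypot(a,b); s=np.sin(r)/r if r>1e-9 else 1; d=np.array([a*s,-b*s,-np.cos(r)])
        else: d=np.array([a,-b,-1.])
        d=E[:3,:3]@d; o=E[:3,3]; out.append(o+d*(z-o[2])/d[2])
    return np.array(out)
def proj(n,P,c=None):
    c=c or cams.get_calibration(n); E=np.array(c['extrinsics']); p=(np.atleast_2d(P)-E[:3,3])@E[:3,:3]
    x,y,z=p[:,0],-p[:,1],-p[:,2]
    if n=='wrist':
        r=np.hypot(x,y); t=np.arctan2(r,z)/np.maximum(r,1e-9); a,b=x*t,y*t
    else: a,b=x/z,y/z
    return np.c_[c['cx']+c['fx']*a,c['cy']+c['fy']*b]
E
python3 - <<'E'
from h import *
a=snap('top','t0.png');b=snap('scene','s0.png')
cv2.imwrite('pics/t0x.png',cv2.resize(a,(800,600),interpolation=cv2.INTER_CUBIC))
cv2.imwrite('pics/s0x.png',cv2.resize(b,(800,600),interpolation=cv2.INTER_CUBIC))
for n in('top','scene','wrist'):
    c=cams.get_calibration(n);print(n,c)
print(manip.get_state())
E
```

```text
pics
top {'fx': 481.31162293978645, 'fy': 481.31162293978645, 'cx': 253.95224992853633, 'cy': 183.6247990120168, 'extrinsics': array([[-0.00245267,  0.99784693, -0.06553993,  0.51692446],
       [-0.99997179, -0.00291262, -0.00692328, -0.02640116],
       [-0.00709926,  0.0655211 ,  0.99782593,  1.2702372 ],
       [ 0.        ,  0.        ,  0.        ,  1.        ]])}
scene {'fx': 449.54624092407875, 'fy': 449.54624092407875, 'cx': 259.4222060303507, 'cy': 188.12054038708794, 'extrinsics': array([[-0.85122916,  0.35992991, -0.3819154 ,  0.12505963],
       [-0.52476267, -0.57580824,  0.62695216,  0.73001927],
       [ 0.0057488 ,  0.73409491,  0.67902254,  0.8823878 ],
       [ 0.        ,  0.        ,  0.        ,  1.        ]])}
wrist {'fx': 297.3186396354542, 'fy': 297.3186396354542, 'cx': 256.4338871168944, 'cy': 185.63980553001903, 'extrinsics': array([[ 0.22893479,  0.91916336,  0.32051144,  0.21504578],
       [-0.97343664,  0.21723676,  0.07231391, -0.5394831 ],
       [-0.00315857, -0.32855275,  0.94448034,  0.37267991],
       [ 0.        ,  0.        ,  0.        ,  1.        ]])}
{'clock': 0.1, 'qpos': array([-1.45996135e+00,  2.76542609e-01,  1.50601223e+00,  1.49856769e-05,
        1.36071399e+00, -1.20984094e-01]), 'qd': array([-9.91222701e-04, -2.51754422e-03, -1.89108669e-03,  4.47608115e-04,
       -1.20808381e-03,  1.29533271e-05]), 'effort': array([ 1.27390162e-03, -4.17698979e+01, -2.46405923e+01, -1.40822194e-04,
        5.70164208e-03, -2.50883421e-07]), 'position': array([ 0.13206535, -0.55918127,  0.25551772]), 'ee_rot': array([-8.38040883e-04,  9.93289840e-01,  1.15648572e-01,  1.15796036e-05]), 'contact_force': array([-0.20306612, -0.01234873, -0.37477026]), 'moment': array([ 0.01529809, -0.00736137, -0.01845942]), 'gripper_force': 0.0, 'width': 0.08558230026259411}
```

View pics/t0x.png

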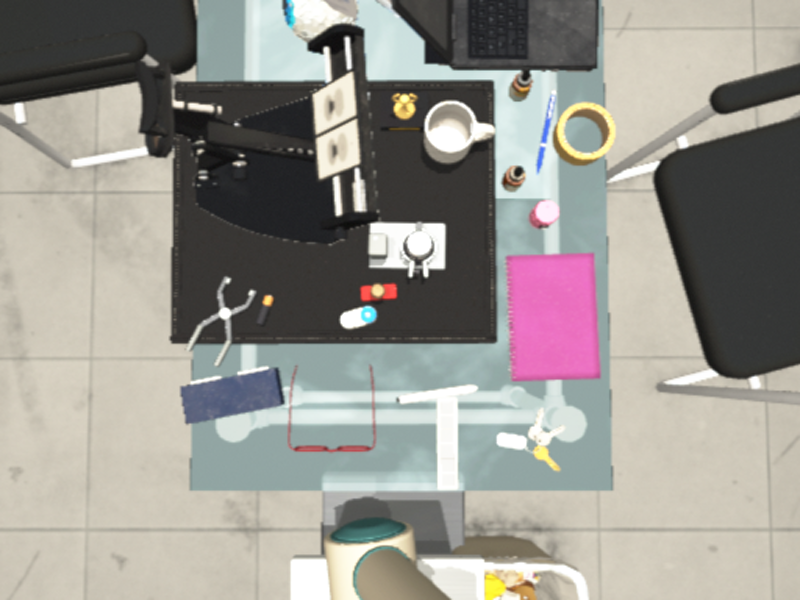

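View pics/s0x.png

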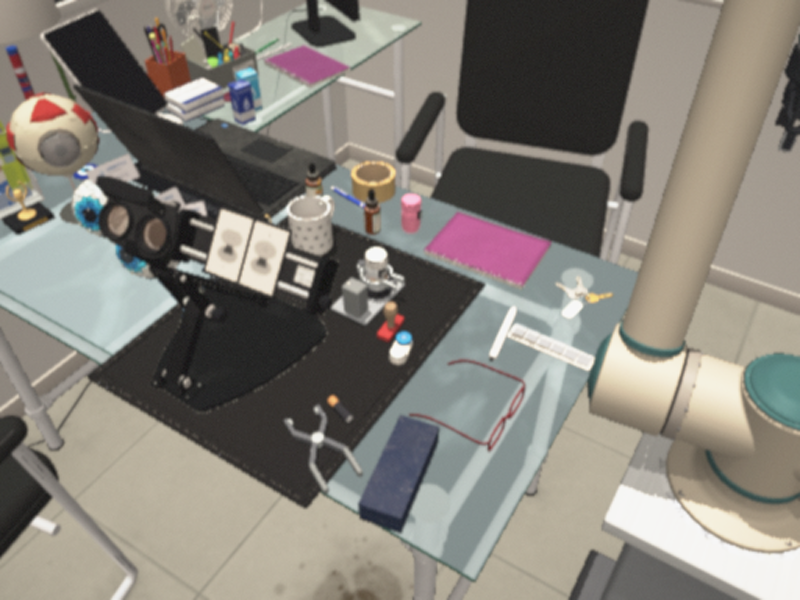

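The top view shows the pliers at (225,312), with jaws at (226,282) and (252,293) and handles at (192,348) and (220,362). The stand bottle is at (420,245) with a white cap, the reader at (378,247) and the ears at about (417,272). The red stamp is at (378,292).

Two things could be the bottle: the white-capped one in the stand at (420,245) and the pink one at (545,213). The one in the stand fits, because it sits between the clip arms and is not pink. I'll confirm it in an enlarged crop.

```bash
python3 - <<'E'
from h import *
a=cv2.imread('pics/t0.png');b=cv2.imread('pics/s0.png')
A=cv2.resize(a[135:215,225:305],(400,400),interpolation=cv2.INTER_CUBIC) #x5
B=cv2.resize(b[150:240,210:270],(400,600),interpolation=cv2.INTER_CUBIC)
C=cv2.resize(a[170:240,110:185],(300,280)[:2],interpolation=cv2.INTER_CUBIC) #x4
im=np.zeros((600,800,3),np.uint8); im[:400,:400]=A; im[:,400:]=B; im[400:,:214]=cv2.resize(a[170:240,110:185],(214,200),interpolation=cv2.INTER_CUBIC)
cv2.imwrite('pics/c1.png',im)
s=.64
P=lambda l,z:print(np.round(plane('top',[(u*s,v*s) for u,v in l],z),3).tolist())
P([(225,312),(226,282),(252,293),(192,348),(220,362)],.016)
P([(420,245)],.099);P([(378,247)],.076);P([(408,272),(426,272)],.055);P([(378,292)],.06);P([(358,317),(265,308)],.02)
P([(508,257),(593,253),(600,376),(513,380)],.011)
E
```

```text
[[0.558, 0.269, 0.016], [0.608, 0.268, 0.016], [0.59, 0.225, 0.016], [0.498, 0.324, 0.016], [0.475, 0.277, 0.016]]
[[0.66, -0.055, 0.099]]
[[0.659, 0.012, 0.076]]
[[0.621, -0.036, 0.055], [0.621, -0.065, 0.055]]
[[0.588, 0.012, 0.06]]
[[0.549, 0.047, 0.02], [0.564, 0.202, 0.02]]
[[0.649, -0.205, 0.011], [0.656, -0.347, 0.011], [0.45, -0.355, 0.011], [0.444, -0.21, 0.011]]
```

View pics/c1.png

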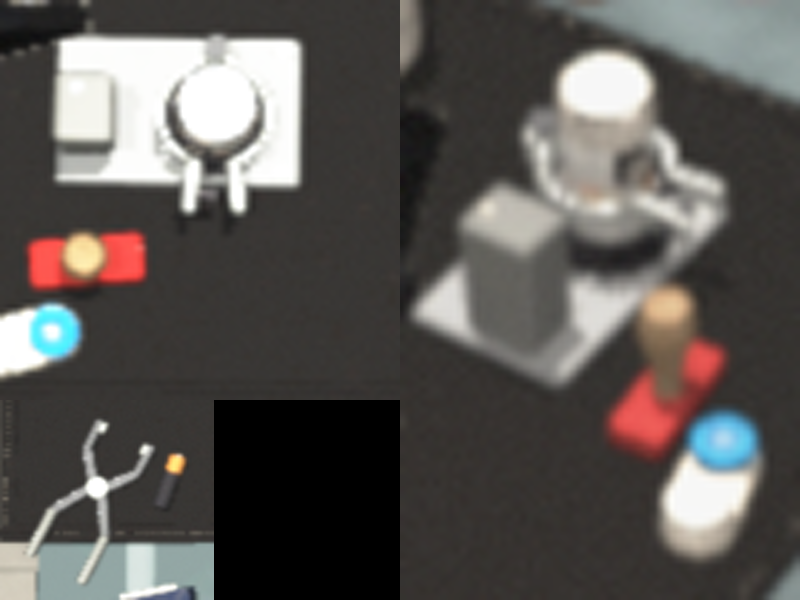

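The crop confirms it: the stand's white bottle is the one meant, with its dark tag at crop (638,165), facing between the ears and the reader. Now the geometry.

```bash
python3 - <<'E'
from h import *
f=lambda u,v:(225+u/5-.4,135+v/5-.4)
for n,(u,v),z in [('cap',(215,104),.099),('earL',(190,203),.057),('earR',(238,203),.057),('post',(217,46),.065),('rd',(83,72),.076),('rdL',(112,76),.076),('rdR',(56,76),.076),('st1',(30,240),.02),('st2',(144,234),.02),('st3',(146,278),.02),('st4',(32,286),.02),('knob',(84,254),.066)]:
    print(n,np.round(plane('top',[f(u,v)],z)[0],4))
for n,l in [('plate',[(57,39),(300,40),(300,185),(56,184)])]: print(np.round(plane('top',[f(*p) for p in l],.014),4).tolist())
c=plane('top',[f(215,104)],.099)[0]
for a in np.arange(0.5,1.6,.1):
    th=np.pi/2+a; p=np.array([.66+.0225*np.cos(th),-.0535+.0225*np.sin(th),.069]); print(round(a,1),np.round(proj('scene',p)[0],1))
print('cap scene',proj('scene',[.66,-.0535,.099]),'crop',210+(605-400)/6.667,150+82/6.667)
E
```

```text
cap [ 0.663  -0.0519  0.099 ]
earL [ 0.6179 -0.0399  0.057 ]
earR [ 0.6178 -0.0642  0.057 ]
post [ 0.6967 -0.0537  0.065 ]
rd [0.6822 0.0135 0.076 ]
rdL [ 0.6801 -0.001   0.076 ]
rdR [0.6802 0.027  0.076 ]
st1 [0.6019 0.0431 0.02  ]
st2 [ 0.6049 -0.0163  0.02  ]
st3 [ 0.5819 -0.0173  0.02  ]
st4 [0.5779 0.042  0.02  ]
knob [0.5917 0.0134 0.066 ]
[[0.7083, 0.0293, 0.014], [0.7073, -0.0985, 0.014], [0.6308, -0.098, 0.014], [0.6317, 0.0298, 0.014]]
0.5 [241.1 176.7]
0.6 [242.  176.7]
0.7 [242.8 176.6]
0.8 [243.6 176.5]
0.9 [244.4 176.4]
1.0 [245.2 176.2]
1.1 [245.9 175.9]
1.2 [246.6 175.6]
1.3 [247.2 175.3]
1.4 [247.8 174.9]
1.5 [248.3 174.5]
cap scene [[241.58686629 162.99040446]] crop 240.74846257687116 162.29938503074845
```

```bash
python3 - <<'E'
from h import *
s=.64
def tri(t,sc):
    A=[]
    for n,p in(('top',t),('scene',sc)):
        o=plane(n,[(p[0]*s,p[1]*s)],1.0)[0];q=plane(n,[(p[0]*s,p[1]*s)],0.)[0];A.append((o,(q-o)/np.linalg.norm(q-o)))
    (o1,d1),(o2,d2)=A; k=np.linalg.lstsq(np.c_[d1,-d2],o2-o1,rcond=None)[0]
    print(np.round(o1+k[0]*d1,3),np.round(o2+k[1]*d2,3))
tri((377,214),(333,258));tri((377,214),(318,300));tri((360,75),(205,245));tri((345,220),(318,310));tri((358,172),(290,240));tri((215,110),(110,240))
E
```

```text
[0.706 0.012 0.117] [0.706 0.012 0.117]
[0.723 0.015 0.011] [0.739 0.025 0.014]
[0.947 0.042 0.057] [0.968 0.058 0.065]
[0.709 0.067 0.039] [0.706 0.066 0.039]
[0.765 0.04  0.149] [0.77  0.043 0.15 ]
[0.834 0.235 0.235] [0.886 0.284 0.263]
```

>>> step_arm([
  {"dp": [0.2,0.2,0.0],"yaw": 1,"grip": 1},
  {"dp": [0.2,0.2,0.0],"yaw": 1,"grip": 1},
  {"dp": [0.2,0.2,0.0],"yaw": 1,"grip": 1},
  {"dp": [0.2,0.2,0.0],"yaw": 1,"grip": 1},
  {"dp": [0.2,0.2,0.0],"yaw": 1,"grip": 1},
])

```text
clock: 0.72
position: [0.333, -0.3581, 0.2561]
ee_rot: [-0.0, 0.881, 0.473, 0.0]
contact_force: [0.3, -1.4, 0.6]
width: 0.0853
gripper_force: 0.0
```

>>> step_arm([
  {"dp": [0.2,0.2,0.0],"yaw": 1,"grip": 1},
  {"dp": [0.2,0.2,0.0],"yaw": 1,"grip": 1},
  {"dp": [0.2,0.2,0.0],"yaw": 1,"grip": 1},
  {"dp": [0.2,0.2,0.0],"yaw": 1,"grip": 1},
  {"dp": [0.2,0.2,0.0],"yaw": 1,"grip": 1},
])

```text
clock: 1.35
position: [0.533, -0.1581, 0.256]
ee_rot: [-0.0, 0.646, 0.763, -0.0]
contact_force: [0.3, -0.2, 0.2]
width: 0.0852
gripper_force: 0.0
```

>>> step_arm([
  {"dp": [0.2,0.18,-0.1],"yaw": 1,"grip": 1},
  {"dp": [0.2,0.18,-0.1],"yaw": 1,"grip": 1},
  {"dp": [0.2,0.17,-0.1],"yaw": 1,"grip": 1},
  {"dp": [0,0,0],"yaw": 1,"grip": 1},
])

```text
clock: 1.85
position: [0.6533, -0.0505, 0.1928]
ee_rot: [-0.002, 0.39, 0.921, 0.0]
contact_force: [-0.9, -0.6, 0.2]
width: 0.0853
gripper_force: 0.0
```

```bash
python3 - <<'E'
from h import *
st=manip.get_state();print(st['position'],st['ee_rot'])
c=cams.get_calibration('wrist');a=snap('wrist','w1.png');np.save('w1.npy',np.array([c],dtype=object),allow_pickle=True)
cv2.imwrite('pics/w1x.png',cv2.resize(a,(800,600),interpolation=cv2.INTER_CUBIC))
print(proj('wrist',[[.663,-.0525,.099],[.663,-.0525,.014]],c),c['extrinsics'])
E
```

```text
[ 0.6532999  -0.0504746   0.19280564] [-2.17471558e-03  3.89918301e-01  9.20846869e-01  1.82260001e-04]
[[262.90891407 210.50719544]
 [261.32355634 177.80842746]] [[ 0.71863698 -0.65837595 -0.22383474  0.59526526]
 [ 0.69538467  0.67991706  0.23270786  0.01059412]
 [-0.0010202  -0.32288372  0.94643809  0.31029492]
 [ 0.          0.          0.          1.        ]]
```

View pics/w1x.png

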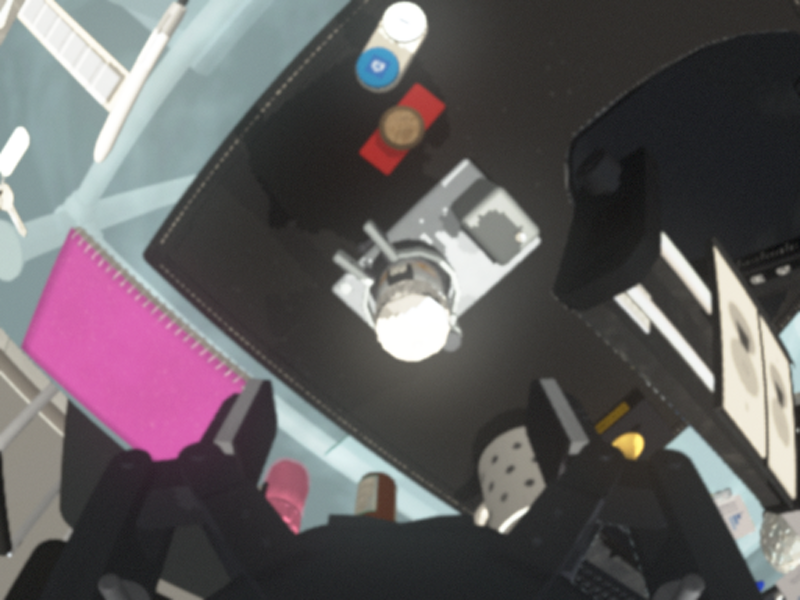

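The wrist view shows the cap at (415,327), the tag at about (402,270), the ears at (352,265) and (380,240), and the reader at (495,220). I'll enlarge that area to measure.

```bash
python3 - <<'E'
from h import *
a=cv2.imread('pics/w1.png'); cr=a[90:240,200:360]
cv2.imwrite('pics/c2.png',cv2.resize(cr,(640,600),interpolation=cv2.INTER_CUBIC))
E
```

```text
(no output)
```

View pics/c2.png

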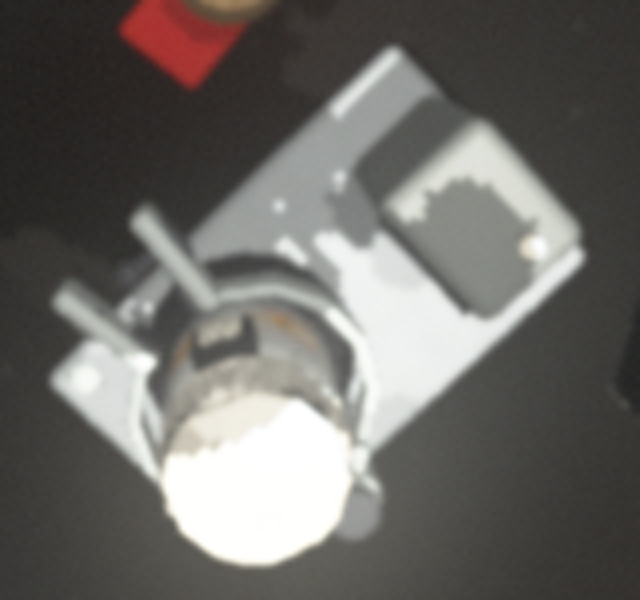

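```bash
python3 - <<'E'
from h import *
c=np.load('w1.npy',allow_pickle=True)[0]
f=lambda u,v:(200+u/4-.4,90+v/4-.4); g=lambda p:np.round((p-[200,90]+.4)*4,0)
W=lambda l,z:np.round(plane('wrist',[f(*p) for p in l],z,c),4)
cap=W([(257,475)],.099)[0];print('cap',cap,'post',W([(358,510)],.065),'ears tips',W([(62,297),(143,213)],.057),'earroots',W([(150,360),(212,303)],.057))
print('plate',W([(395,48),(583,252),(55,378)],.014).tolist(),'reader',W([(485,120),(580,225),(485,318),(388,195)],.076).tolist())
for a in np.arange(.7,1.6,.1):
    th=np.pi/2+a; e=np.array([np.cos(th),np.sin(th)]);t=np.array([-e[1],e[0]]); P=[np.r_[cap[:2]+e*.0225+t*s,z] for s,z in((-.007,.077),(.007,.077),(.007,.061),(-.007,.061))]
    print(round(a,1),g(proj('wrist',P,c)).tolist())
E
```

```text
cap [ 0.6622 -0.0507  0.099 ] post [[ 0.6957 -0.0508  0.065 ]] ears tips [[ 0.6147 -0.0625  0.057 ]
 [ 0.6149 -0.0363  0.057 ]] earroots [[ 0.6388 -0.0596  0.057 ]
 [ 0.6396 -0.0405  0.057 ]]
plate [[0.634, 0.0298, 0.014], [0.7069, 0.0289, 0.014], [0.6314, -0.0927, 0.014]] reader [[0.6489, 0.0287, 0.076], [0.6788, 0.0284, 0.076], [0.679, 0.0006, 0.076], [0.646, 0.0041, 0.076]]
0.7 [[297.0, 333.0], [229.0, 329.0], [229.0, 308.0], [293.0, 313.0]]
0.8 [[286.0, 330.0], [218.0, 332.0], [218.0, 311.0], [283.0, 309.0]]
0.9 [[275.0, 328.0], [207.0, 336.0], [208.0, 315.0], [272.0, 307.0]]
1.0 [[263.0, 326.0], [197.0, 341.0], [199.0, 320.0], [261.0, 306.0]]
1.1 [[252.0, 326.0], [187.0, 347.0], [190.0, 326.0], [251.0, 306.0]]
1.2 [[240.0, 327.0], [178.0, 354.0], [181.0, 332.0], [240.0, 306.0]]
1.3 [[229.0, 329.0], [171.0, 362.0], [174.0, 340.0], [229.0, 308.0]]
1.4 [[218.0, 332.0], [163.0, 370.0], [167.0, 348.0], [219.0, 311.0]]
1.5 [[207.0, 336.0], [157.0, 379.0], [161.0, 356.0], [209.0, 315.0]]
```

>>> step_arm([
  {"dp": [0.047,0,-0.15],"yaw": 0,"grip": 1},
  {"dp": [0,0,-0.15],"yaw": 0,"grip": 1},
  {"dp": [0,0,-0.15],"yaw": 0,"grip": 1},
  {"dp": [0,0,0],"yaw": 0,"grip": 1},
])

```text
clock: 2.4
position: [0.6592, -0.0537, 0.1037]
ee_rot: [-0.003, 0.395, 0.919, -0.001]
contact_force: [0.4, 0.1, 0.2]
width: 0.0854
gripper_force: 0.0
```

>>> step_arm([
  {"dp": [0,0,0],"yaw": 0,"grip": 0.3},
  {"dp": [0,0,0],"yaw": 0,"grip": 0.3},
  {"dp": [0,0,0],"yaw": 0,"grip": 0.3},
  {"dp": [0,0,0],"yaw": 0,"grip": 0.3},
], squeeze=25)

```text
clock: 2.9
position: [0.6624, -0.0538, 0.108]
ee_rot: [0.002, 0.394, 0.919, 0.0]
contact_force: [-0.2, -0.6, 6.1]
width: 0.0376
gripper_force: 25.0
```

>>> step_arm([
  {"dp": [0,0.01,0],"yaw": -0.6,"grip": 0.3},
  {"dp": [0,0,0],"yaw": -0.8,"grip": 0.3},
  {"dp": [0,0,0],"yaw": -0.8,"grip": 0.3},
  {"dp": [0,0,0],"yaw": -0.8,"grip": 0.3},
  {"dp": [0,0,0],"yaw": -0.8,"grip": 0.3},
])

```text
clock: 3.52
position: [0.6621, -0.0527, 0.108]
ee_rot: [0.002, 0.638, 0.77, -0.0]
contact_force: [-1.3, -2.2, 6.5]
width: 0.0377
gripper_force: 25.1
```

>>> step_arm([
  {"dp": [0,0,0],"yaw": -0.8,"grip": 0.3},
  {"dp": [0,0,0],"yaw": -0.8,"grip": 0.3},
  {"dp": [0,0,0],"yaw": -0.8,"grip": 0.3},
  {"dp": [0,0,0],"yaw": -0.8,"grip": 0.3},
  {"dp": [0,0,0],"yaw": 0,"grip": 0.3},
])

```text
clock: 4.15
position: [0.6618, -0.0523, 0.108]
ee_rot: [0.001, 0.802, 0.598, 0.0]
contact_force: [-1.8, -1.2, 6.9]
width: 0.0375
gripper_force: 25.1
```

>>> step_arm([
  {"dp": [0,0,0],"yaw": 0,"grip": 0.3},
  {"dp": [0,0,0],"yaw": 0,"grip": 1},
  {"dp": [0,0,0],"yaw": 0,"grip": 1},
  {"dp": [0,0,0],"yaw": 0,"grip": 1},
])

```text
clock: 4.65
position: [0.6613, -0.0515, 0.1059]
ee_rot: [-0.0, 0.802, 0.598, -0.0]
contact_force: [-0.3, -0.2, 0.6]
width: 0.0854
gripper_force: 0.0
```

>>> step_arm([
  {"dp": [0,0,0.15],"yaw": 0,"grip": 1},
  {"dp": [0,0,0.15],"yaw": 0,"grip": 1},
  {"dp": [0,0,0.15],"yaw": 0,"grip": 1},
  {"dp": [0,0,0],"yaw": 0,"grip": 1},
  {"dp": [0,0,0],"yaw": 0,"grip": 1},
])

```text
clock: 5.28
position: [0.6609, -0.0515, 0.1953]
ee_rot: [-0.001, 0.802, 0.598, -0.001]
contact_force: [-0.3, 1.2, -0.3]
width: 0.0854
gripper_force: 0.0
```

```bash
python3 - <<'E'
from h import *
c=cams.get_calibration('wrist');a=snap('wrist','w2.png');np.save('w2.npy',np.array([c],dtype=object),allow_pickle=True)
cap0=np.array([.6622,-.0507,.099]);u,v=proj('wrist',cap0,c)[0]
x0,y0=int(u)-80,int(v)-110; print(x0,y0)
cv2.imwrite('pics/c3.png',cv2.resize(a[y0:y0+150,x0:x0+160],(640,600),interpolation=cv2.INTER_CUBIC))
g=lambda p:np.round((p-[x0,y0]+.4)*4,0)
for a_ in np.arange(-.4,.41,.1):
    th=np.pi/2-.013+a_; e=np.array([np.cos(th),np.sin(th)]);t=np.array([-e[1],e[0]]); P=[np.r_[cap0[:2]+e*.0225+t*s,z] for s,z in((-.007,.077),(.007,.077),(.007,.061),(-.007,.061))]
    print(round(a_,1),g(proj('wrist',P,c)).tolist())
print(g(proj('wrist',[cap0,[.6957,-.0508,.065]],c)))
E
```

```text
177 88
-0.4 [[373.0, 305.0], [305.0, 297.0], [306.0, 279.0], [370.0, 286.0]]
-0.3 [[362.0, 301.0], [294.0, 299.0], [295.0, 281.0], [360.0, 282.0]]
-0.2 [[351.0, 298.0], [283.0, 303.0], [285.0, 284.0], [349.0, 280.0]]
-0.1 [[340.0, 296.0], [272.0, 308.0], [275.0, 289.0], [339.0, 278.0]]
-0.0 [[328.0, 295.0], [263.0, 313.0], [266.0, 294.0], [328.0, 277.0]]
0.1 [[317.0, 296.0], [253.0, 320.0], [258.0, 300.0], [317.0, 277.0]]
0.2 [[305.0, 297.0], [245.0, 327.0], [250.0, 307.0], [306.0, 278.0]]
0.3 [[294.0, 299.0], [238.0, 335.0], [242.0, 315.0], [296.0, 281.0]]
0.4 [[283.0, 303.0], [231.0, 344.0], [236.0, 323.0], [286.0, 284.0]]
[[325. 442.]
 [472. 345.]]
```

View pics/c3.png

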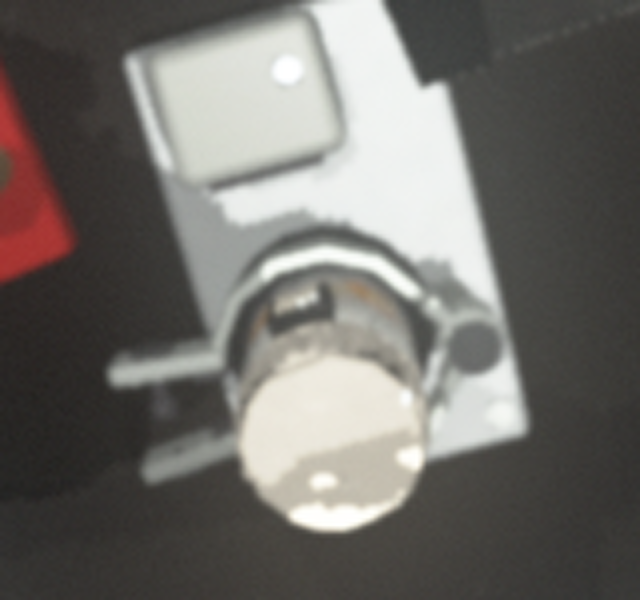

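The enlarged view puts the tag at (300,305), which matches the predicted 0° position, so step 1 is met. On to the pliers.

>>> step_arm([
  {"dp": [-0.12,0.1,0.02],"yaw": -1,"grip": 1},
  {"dp": [-0.12,0.1,0],"yaw": -1,"grip": 1},
  {"dp": [-0.12,0.14,0],"yaw": -1,"grip": 1},
  {"dp": [-0.12,0.14,0],"yaw": -1,"grip": 1},
  {"dp": [-0.1,0.14,0],"yaw": -1,"grip": 1},
])

```text
clock: 5.95
position: [0.5436, 0.0732, 0.1988]
ee_rot: [-0.0, 0.966, 0.26, -0.002]
contact_force: [1.2, 0.9, -0.3]
width: 0.0855
gripper_force: 0.0
```

>>> step_arm([
  {"dp": [-0.06,0.15,0],"yaw": -1,"grip": 1},
  {"dp": [-0.06,0.15,0],"yaw": -1,"grip": 1},
  {"dp": [-0.06,0.15,0],"yaw": -1,"grip": 1},
  {"dp": [0,0.15,0],"yaw": -1,"grip": 1},
  {"dp": [0,0.16,0],"yaw": -1,"grip": 1},
])

```text
clock: 6.58
position: [0.5085, 0.225, 0.1989]
ee_rot: [0.001, 0.994, -0.111, -0.001]
contact_force: [0.1, 0.4, -0.3]
width: 0.0854
gripper_force: 0.0
```

>>> step_arm([
  {"dp": [0,0.17,0],"yaw": -1,"grip": 1},
  {"dp": [0,0.15,0],"yaw": -0.5,"grip": 1},
  {"dp": [0,0,0],"yaw": 0,"grip": 1},
  {"dp": [0,0,0],"yaw": 0,"grip": 1},
])

```text
clock: 7.08
position: [0.5089, 0.2876, 0.1992]
ee_rot: [0.001, 0.976, -0.219, -0.001]
contact_force: [-0.4, -0.5, 0.4]
width: 0.0852
gripper_force: 0.0
```

```bash
python3 - <<'E'
from h import *
st=manip.get_state();print(st['position'],st['ee_rot'],st['qpos'])
c=cams.get_calibration('wrist');a=snap('wrist','w3.png');np.save('w3.npy',np.array([c],dtype=object),allow_pickle=True)
cv2.imwrite('pics/w3x.png',cv2.resize(a,(800,600),interpolation=cv2.INTER_CUBIC))
print(proj('wrist',[[.558,.269,.02],[.504,.295,.02]],c)/.64)
E
```

```text
[0.50885763 0.28756269 0.19921262] [ 1.10608717e-03  9.75656149e-01 -2.19301401e-01 -8.66794790e-04] [ 3.95825155e-01  3.27938433e-01  1.57453626e+00 -8.46871403e-04
  1.24181190e+00  2.40909338e+00]
[[394.64373272 184.77492467]
 [394.42019329 274.47360759]]
```

View pics/w3x.png

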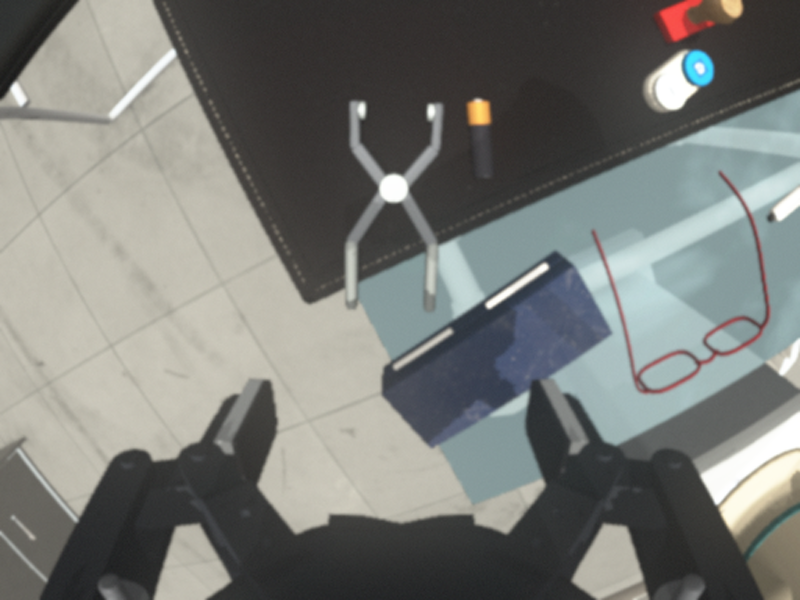

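The wrist view shows the pliers almost square to the tool. The pivot is at (394,188), the tips at (358,107) and (434,110), the handles run from (350,243) to (350,307) and from (433,243) to (430,308), and the case edge runs from (383,370) to (555,253).

```bash
python3 - <<'E'
from h import *
c=np.load('w3.npy',allow_pickle=True)[0]
W=lambda l,z:plane('wrist',[(u*.64-.2,v*.64-.2) for u,v in l],z,c)[:,:2]
pv=W([(394,188)],.022)[0]; T=W([(357,104),(435,106)],.020); H0=W([(351,244),(433,244)],.020); H1=W([(350,307),(429,308)],.020); 
print('pv',pv,'T',T,'H0',H0,'H1',H1)
m=lambda a:a.mean(0)
for n,a,b in(('piv-tip',m(T),pv),('H',m(H0),m(H1)),('tipH1',m(T),m(H1))): d=a-b; print(n,np.hypot(*d),np.arctan2(d[1],d[0]))
d=m(T)-m(H1);h=np.arctan2(d[1],d[0]); R=np.array([[np.cos(h),np.sin(h)],[-np.sin(h),np.cos(h)]])
for n,l,z in(('case',[(383,370),(395,358),(470,308),(555,253)],.047),('batt',[(480,98),(484,177)],.012),('tips',[(357,104),(435,106)],.02),('H1',[(350,307),(429,308)],.02)):
    print(n,np.round((W(l,z)-pv)@R.T,3).tolist())
print('grasp@60',pv-.06*np.array([np.cos(h),np.sin(h)]),'@50',pv-.05*np.array([np.cos(h),np.sin(h)]))
E
```

```text
pv [0.55676465 0.27023577] T [[0.61528173 0.26793938]
 [0.59315424 0.22460823]] H0 [[0.53551917 0.31178752]
 [0.51234752 0.26316817]] H1 [[0.49633749 0.33279441]
 [0.47241228 0.28409058]]
piv-tip 0.0531600822539524 -0.4676066270977825
H 0.04477039696728146 -0.4873321291100281
tipH1 0.1350085731161318 -0.47853537743960056
case [[-0.116, 0.003], [-0.106, -0.004], [-0.07, -0.05], [-0.032, -0.101]]
batt [[0.061, -0.053], [0.009, -0.059]]
tips [[0.053, 0.025], [0.053, -0.024]]
H1 [[-0.082, 0.028], [-0.081, -0.027]]
grasp@60 [0.50350444 0.29786455] @50 [0.51238114 0.29325975]
```

```bash
python3 - <<'E'
from h import *
c=np.load('w3.npy',allow_pickle=True)[0]
for z in(.16,.17,.18,.185,.19,.2):
    q=plane('wrist',[(u*.64-.2,v*.64-.2) for u,v in((271,381),(532,381))],z,c); print(z,np.linalg.norm(q[0]-q[1]),q.mean(0))
E
```

```text
0.16 0.10423316906596249 [0.50190065 0.29135842 0.16      ]
0.17 0.09756190179495074 [0.5072976  0.28883377 0.17      ]
0.18 0.09089063452393904 [0.51269455 0.28630911 0.18      ]
0.185 0.08755500088843318 [0.51539302 0.28504678 0.185     ]
0.19 0.08421936725292731 [0.5180915  0.28378446 0.19      ]
0.2 0.07754809998191563 [0.52348845 0.2812598  0.2       ]
```

>>> step_arm([
  {"dp": [0.03,0.022,-0.2],"yaw": -0.24,"grip": 0.88},
  {"dp": [0,0,-0.2],"yaw": 0,"grip": 0.88},
  {"dp": [0,0,-0.2],"yaw": 0,"grip": 0.88},
  {"dp": [0,0,0],"yaw": 0,"grip": 0.88},
  {"dp": [0,0,0],"yaw": 0,"grip": 0.88},
])

```text
clock: 7.75
position: [0.5165, 0.2924, 0.0816]
ee_rot: [-0.0, 0.971, -0.238, 0.001]
contact_force: [-0.1, 0.7, 0.6]
width: 0.075
gripper_force: 0.0
```

>>> step_arm([
  {"dp": [-0.01,0,-0.1],"yaw": 0,"grip": 0.88},
  {"dp": [0,0,-0.1],"yaw": 0,"grip": 0.88},
  {"dp": [0,0,-0.07],"yaw": 0,"grip": 0.88},
  {"dp": [0,0,0],"yaw": 0,"grip": 0.88},
])

```text
clock: 8.25
position: [0.5137, 0.2927, 0.0266]
ee_rot: [0.0, 0.971, -0.237, 0.0]
contact_force: [0.5, -0.1, -0.3]
width: 0.0752
gripper_force: 0.0
```

>>> step_arm([
  {"dp": [0,0,0],"yaw": 0,"grip": 0.66},
  {"dp": [0,0,0],"yaw": 0,"grip": 0.66},
  {"dp": [0,0,0],"yaw": 0,"grip": 0.66},
  {"dp": [0,0,0],"yaw": 0,"grip": 0.66},
], squeeze=40)

```text
clock: 8.75
position: [0.5146, 0.2936, 0.0284]
ee_rot: [-0.001, 0.971, -0.237, 0.001]
contact_force: [-1.1, 2.0, 4.8]
width: 0.0567
gripper_force: 11.7
```

>>> step_arm([
  {"dp": [0,0,0.05],"yaw": 0,"grip": 0.66},
  {"dp": [0,0,0.12],"yaw": 0,"grip": 0.66},
  {"dp": [0,0,0.16],"yaw": 0,"grip": 0.66},
  {"dp": [0,0,0.16],"yaw": 0,"grip": 0.66},
  {"dp": [0,-0.05,0.16],"yaw": 0.2,"grip": 0.66},
])

```text
clock: 9.38
position: [0.5136, 0.2831, 0.1582]
ee_rot: [-0.0, 0.975, -0.222, 0.0]
contact_force: [0.5, -0.9, -1.4]
width: 0.0563
gripper_force: 11.4
```

>>> step_arm([
  {"dp": [0,-0.1,0.1],"yaw": 0.3,"grip": 0.66},
  {"dp": [0,-0.15,0],"yaw": 0.3,"grip": 0.66},
  {"dp": [0,-0.18,0],"yaw": 0.3,"grip": 0.66},
  {"dp": [0,-0.18,0],"yaw": 0.3,"grip": 0.66},
  {"dp": [0,-0.18,0],"yaw": 0.3,"grip": 0.66},
])

```text
clock: 10.0
position: [0.5134, 0.1236, 0.1772]
ee_rot: [0.0, 0.994, -0.111, 0.001]
contact_force: [0.8, -0.2, -0.7]
width: 0.0569
gripper_force: 11.4
```

>>> step_arm([
  {"dp": [0,-0.18,0],"yaw": 0.3,"grip": 0.66},
  {"dp": [0,-0.18,0],"yaw": 0.3,"grip": 0.66},
  {"dp": [0,-0.18,0],"yaw": 0.3,"grip": 0.66},
  {"dp": [0,-0.18,0],"yaw": 0.3,"grip": 0.66},
  {"dp": [0,-0.15,0],"yaw": 0.3,"grip": 0.66},
])

```text
clock: 10.62
position: [0.5134, -0.0507, 0.1772]
ee_rot: [0.0, 1.0, 0.001, 0.001]
contact_force: [-0.4, -0.2, -0.5]
width: 0.0567
gripper_force: 11.4
```

>>> step_arm([
  {"dp": [0,-0.12,-0.1],"yaw": 0.1,"grip": 0.66},
  {"dp": [0,-0.06,-0.1],"yaw": 0,"grip": 0.66},
  {"dp": [0,0,0],"yaw": 0,"grip": 0.66},
  {"dp": [0,0,0],"yaw": 0,"grip": 0.66},
])

```text
clock: 11.12
position: [0.5139, -0.085, 0.1373]
ee_rot: [0.0, 1.0, 0.008, 0.001]
contact_force: [1.1, -0.2, -1.8]
width: 0.0566
gripper_force: 11.4
```

```bash
python3 - <<'E'
from h import *
st=manip.get_state();print(st['position'],st['ee_rot'],st['width'],st['gripper_force'],st['contact_force'])
c=cams.get_calibration('wrist');a=snap('wrist','w4.png');np.save('w4.npy',np.array([c],dtype=object),allow_pickle=True)
u,v=proj('wrist',[.615,-.0494,.057],c)[0];print(u,v)
cv2.imwrite('pics/w4x.png',cv2.resize(a,(800,600),interpolation=cv2.INTER_CUBIC))
E
```

```text
[ 0.51390155 -0.08496481  0.13729137] [6.41253679e-05 9.99968584e-01 7.90144131e-03 6.27202669e-04] 0.05661850891062588 11.430565355694853 [ 1.07976809 -0.24464618 -1.798097  ]
205.4903986973441 62.6886082795817
```

View pics/w4x.png

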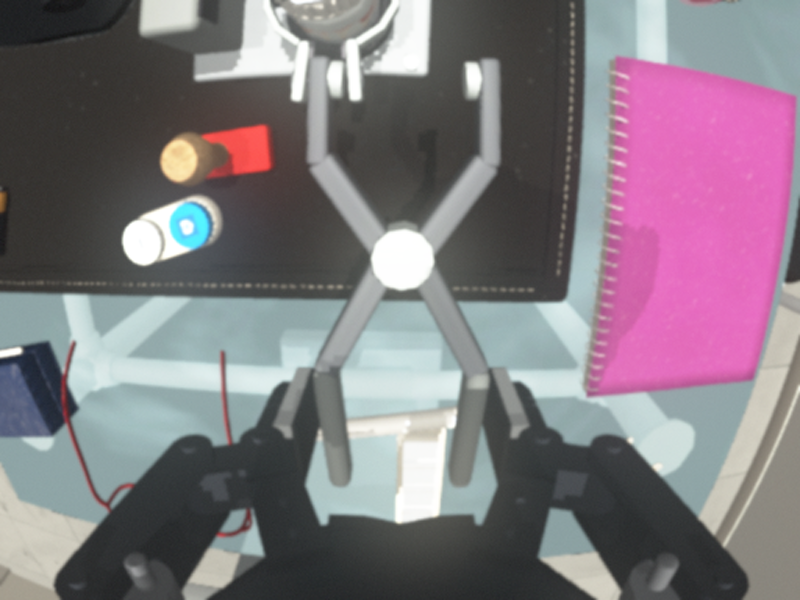

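The wrist view shows the pliers held square. The pivot is at (402,258) and the tips at (335,80) and (473,80). The arm is about 36 mm too far right of the ears, which are at (300,70) and (352,70).

```bash
python3 - <<'E'
from h import *
c=np.load('w4.npy',allow_pickle=True)[0]
W=lambda l,z:np.round(plane('wrist',[(u*.64-.2,v*.64-.2) for u,v in l],z,c)[:,:2],4).tolist()
for z in(.115,.125,.135):
  print(z,'piv',W([(402,258)],z),'tips in',W([(342,78),(466,78)],z),'outer end',W([(319,58),(490,60)],z),'handles outer@',W([(317,372),(487,372)],z))
print('ears',W([(298,98),(354,98)],.057),W([(306,45),(350,45)],.057),'stamp',W([(272,128),(272,170),(190,158)],.026),W([(188,160)],.066))
E
```

```text
0.115 piv [[0.5612, -0.0839]] tips in [[0.6163, -0.0654], [0.6169, -0.1019]] outer end [[0.6227, -0.0585], [0.623, -0.109]] handles outer@ [[0.5202, -0.0551], [0.5211, -0.114]]
0.125 piv [[0.5639, -0.0839]] tips in [[0.6151, -0.0667], [0.6156, -0.1005]] outer end [[0.621, -0.0603], [0.6213, -0.1071]] handles outer@ [[0.5258, -0.0571], [0.5267, -0.1118]]
0.135 piv [[0.5666, -0.0838]] tips in [[0.6138, -0.068], [0.6144, -0.0992]] outer end [[0.6193, -0.062], [0.6195, -0.1053]] handles outer@ [[0.5315, -0.0591], [0.5323, -0.1096]]
ears [[0.6155, -0.0393], [0.6148, -0.0632]] [[0.6387, -0.0425], [0.6379, -0.0612]] stamp [[0.6036, -0.0191], [0.5824, -0.0186], [0.5909, 0.0268]] [[0.5915, 0.0086]]
```

>>> step_arm([
  {"dp": [0,0.08,0],"yaw": -0.2,"grip": 0.68},
  {"dp": [0.02,0.088,0],"yaw": 0,"grip": 0.68},
  {"dp": [0.03,0,-0.12],"yaw": 0,"grip": 0.68},
  {"dp": [0,0,-0.14],"yaw": 0,"grip": 0.68},
  {"dp": [0,0,0],"yaw": 0,"grip": 0.68},
])

```text
clock: 11.8
position: [0.5223, -0.0503, 0.0831]
ee_rot: [-0.0, 1.0, -0.006, -0.002]
contact_force: [-0.3, -0.1, -1.2]
width: 0.0582
gripper_force: 11.1
```

>>> step_arm([
  {"dp": [0,0,0],"yaw": 0,"grip": 0.68},
  {"dp": [0,0,0],"yaw": 0,"grip": 0.68},
])

```text
clock: 12.05
position: [0.5245, -0.0517, 0.0856]
ee_rot: [0.0, 1.0, -0.007, 0.001]
contact_force: [-0.2, -0.2, -1.7]
width: 0.0585
gripper_force: 11.1
```

```bash
python3 - <<'E'
from h import *
st=manip.get_state();print(st['position'],st['ee_rot'],st['width'],st['gripper_force'],st['contact_force'])
c=cams.get_calibration('wrist');a=snap('wrist','w5.png');np.save('w5.npy',np.array([c],dtype=object),allow_pickle=True)
cv2.imwrite('pics/c5.png',cv2.resize(a[0:150,160:360],(800,600),interpolation=cv2.INTER_CUBIC))
print((proj('wrist',[.615,-.0494,.057],c)-[160,0])*4)
E
```

```text
[ 0.52450889 -0.05166882  0.08563891] [ 3.27039236e-04  9.99974955e-01 -6.94822398e-03  1.30542772e-03] 0.058508340908339986 11.06465230579488 [-0.18759694 -0.15922128 -1.66827832]
[[361.39953631 301.99026565]]
```

View pics/c5.png

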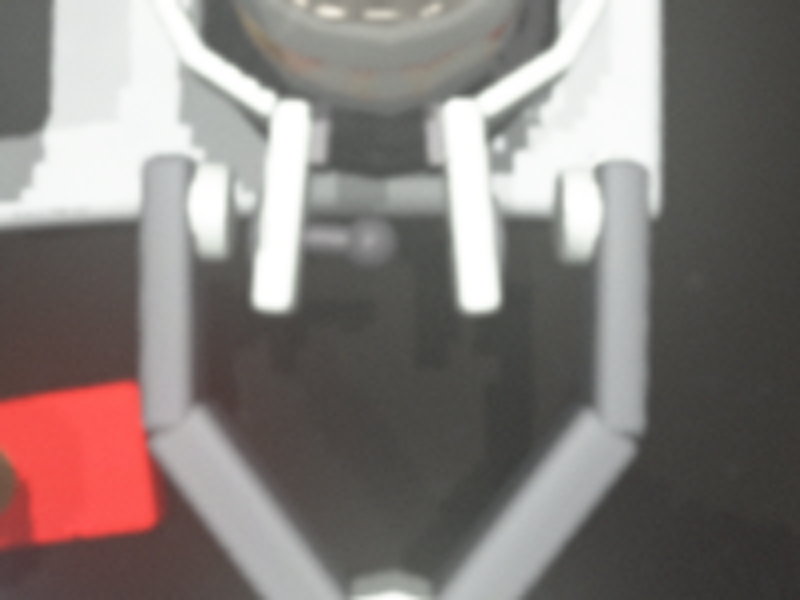

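The crop shows the jaw pads at (210,212) and (580,212) on either side of the ears at (280,205) and (472,205), with the stud at (370,240).

```bash
python3 - <<'E'
from h import *
c=np.load('w5.npy',allow_pickle=True)[0]
W=lambda l,z:np.round(plane('wrist',[(160+u/4-.4,v/4-.4) for u,v in l],z,c)[:,:2],4).tolist()
print('pads',W([(230,212),(560,212)],.0757),'stud',W([(370,240)],.0505),'ear ends',W([(272,311),(480,311)],.057),'ear outer',W([(262,212),(492,212)],.057))
E
```

```text
pads [[0.6247, -0.036], [0.6242, -0.0706]] stud [[0.6234, -0.0503]] ear ends [[0.6144, -0.0384], [0.614, -0.0635]] ear outer [[0.6267, -0.0375], [0.6262, -0.065]]
```

>>> step_arm([
  {"dp": [-0.003,0.01,0],"yaw": 0,"grip": 0.68},
  {"dp": [0,0,-0.045],"yaw": 0,"grip": 0.68},
  {"dp": [0,0,-0.04],"yaw": 0,"grip": 0.68},
  {"dp": [0,0,0],"yaw": 0,"grip": 0.68},
  {"dp": [0,0,0],"yaw": 0,"grip": 0.68},
])

```text
clock: 12.72
position: [0.5229, -0.0497, 0.0671]
ee_rot: [-0.0, 1.0, -0.007, -0.0]
contact_force: [-0.2, -0.4, -0.4]
width: 0.0584
gripper_force: 11.1
```

>>> step_arm([
  {"dp": [0,0,0],"yaw": 0,"grip": 0.6},
  {"dp": [0,0,0],"yaw": 0,"grip": 0.55},
  {"dp": [0,0,0],"yaw": 0,"grip": 0.5},
  {"dp": [0,0,0],"yaw": 0,"grip": 0.5},
], squeeze=50)

```text
clock: 13.22
position: [0.522, -0.0495, 0.0672]
ee_rot: [-0.0, 1.0, -0.007, -0.001]
contact_force: [-3.1, -0.4, -1.7]
width: 0.0434
gripper_force: 21.9
```

>>> step_arm([
  {"dp": [0,0,0],"yaw": 0,"grip": 0.45},
  {"dp": [0,0,0],"yaw": 0,"grip": 0.4},
  {"dp": [0,0,0],"yaw": 0,"grip": 0.35},
  {"dp": [0,0,0],"yaw": 0,"grip": 0.35},
  {"dp": [0,0,0],"yaw": 0,"grip": 0.35},
])

```text
clock: 13.85
position: [0.5221, -0.0495, 0.0671]
ee_rot: [-0.0, 1.0, -0.007, -0.001]
contact_force: [-4.5, 1.0, -0.5]
width: 0.0371
gripper_force: 49.1
```

```bash
python3 - <<'E'
from h import *
st=manip.get_state();print(st['position'],st['width'],st['gripper_force'],st['contact_force'])
c=cams.get_calibration('wrist');a=snap('wrist','w6.png')
cv2.imwrite('pics/c6.png',cv2.resize(a[0:240,96:416],(800,600),interpolation=cv2.INTER_CUBIC))
E
```

```text
[ 0.52214212 -0.04951545  0.06711427] 0.037120802897175176 49.14982563816011 [-4.49429032  0.97262999 -0.4857273 ]
```

>>> step_arm([
  {"dp": [0,0,0],"yaw": 0,"grip": 0.5},
  {"dp": [0,0,0],"yaw": 0,"grip": 0.67},
  {"dp": [0,0,0],"yaw": 0,"grip": 0.67},
  {"dp": [0,0,0],"yaw": 0,"grip": 0.67},
  {"dp": [0,0,0],"yaw": 0,"grip": 0.67},
])

```text
clock: 14.52
position: [0.5231, -0.0497, 0.0674]
ee_rot: [0.0, 1.0, -0.007, 0.0]
contact_force: [0.7, 0.0, -1.7]
width: 0.0572
gripper_force: 11.3
```

```bash
python3 - <<'E'
from h import *
st=manip.get_state();print(st['position'],st['width'],st['gripper_force'],st['contact_force'])
c=cams.get_calibration('wrist');a=snap('wrist','w7.png');np.save('w7.npy',np.array([c],dtype=object),allow_pickle=True)
cv2.imwrite('pics/c7.png',cv2.resize(a[0:240,96:416],(800,600),interpolation=cv2.INTER_CUBIC))
E
```

```text
[ 0.52312968 -0.04969478  0.06739063] 0.0572126611810683 11.289766230092937 [ 0.73815784  0.03725646 -1.68139563]
```

View pics/c7.png

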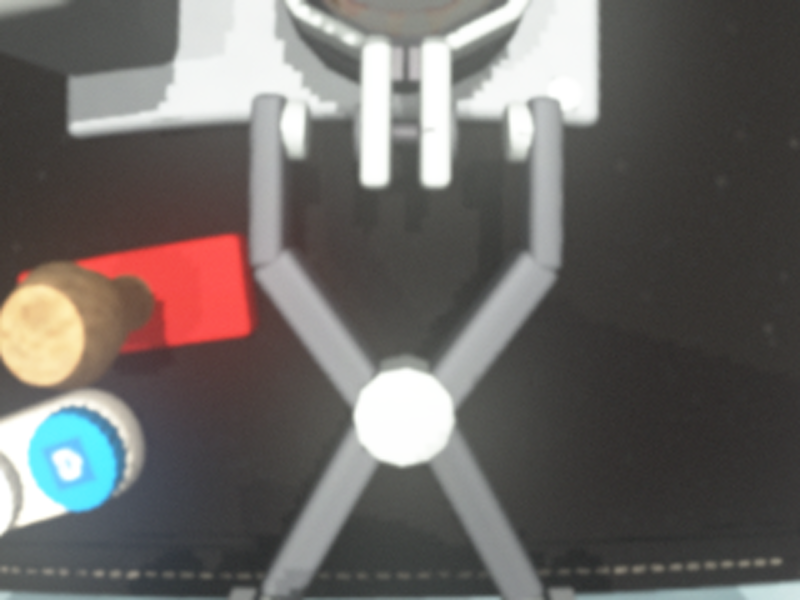

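The ears are together at (375,115) and (437,115) and stay shut with the jaws open. Next I carry the pliers to the notepad.

>>> step_arm([
  {"dp": [0,0,0.08],"yaw": 0,"grip": 0.67},
  {"dp": [0,0,0.15],"yaw": 0,"grip": 0.67},
  {"dp": [0,0,0.17],"yaw": 0,"grip": 0.67},
  {"dp": [-0.02,-0.1,0],"yaw": 0,"grip": 0.67},
  {"dp": [-0.03,-0.17,0],"yaw": 0,"grip": 0.67},
])

```text
clock: 15.2
position: [0.5132, -0.1035, 0.148]
ee_rot: [0.0, 1.0, -0.006, 0.001]
contact_force: [-0.7, 0.5, -0.6]
width: 0.0573
gripper_force: 11.3
```

>>> step_arm([
  {"dp": [-0.03,-0.2,0],"yaw": 0,"grip": 0.67},
  {"dp": [-0.03,-0.2,0],"yaw": 0,"grip": 0.67},
  {"dp": [0,-0.2,0],"yaw": 0,"grip": 0.67},
  {"dp": [0,-0.18,0],"yaw": 0,"grip": 0.67},
  {"dp": [0,-0.1,0],"yaw": 0,"grip": 0.67},
])

```text
clock: 15.82
position: [0.5008, -0.2814, 0.1472]
ee_rot: [0.0, 1.0, -0.008, 0.0]
contact_force: [-0.2, 0.5, -1.6]
width: 0.0574
gripper_force: 11.3
```

>>> step_arm([
  {"dp": [0,0,-0.15],"yaw": 0,"grip": 0.67},
  {"dp": [0,0,-0.15],"yaw": 0,"grip": 0.67},
  {"dp": [0,0,-0.12],"yaw": 0,"grip": 0.67},
  {"dp": [0,0,-0.07],"yaw": 0,"grip": 0.67},
  {"dp": [0,0,0],"yaw": 0,"grip": 0.67},
])

```text
clock: 16.45
position: [0.5004, -0.2789, 0.0485]
ee_rot: [-0.001, 1.0, -0.007, -0.001]
contact_force: [-0.6, 0.6, -0.8]
width: 0.0571
gripper_force: 11.3
```

>>> step_arm([
  {"dp": [0,0,-0.03],"yaw": 0,"grip": 0.67},
  {"dp": [0,0,-0.02],"yaw": 0,"grip": 0.67},
  {"dp": [0,0,0],"yaw": 0,"grip": 0.67},
])

```text
clock: 16.82
position: [0.5009, -0.2797, 0.0394]
ee_rot: [0.0, 1.0, -0.007, 0.0]
contact_force: [-0.3, 0.4, -0.7]
width: 0.0572
gripper_force: 11.3
```

>>> step_arm([
  {"dp": [0,0,-0.015],"yaw": 0,"grip": 0.67},
  {"dp": [0,0,0],"yaw": 0,"grip": 0.67},
  {"dp": [0,0,0],"yaw": 0,"grip": 0.67},
])

```text
clock: 17.2
position: [0.5009, -0.2797, 0.0364]
ee_rot: [0.0, 1.0, -0.007, 0.0]
contact_force: [-0.2, 0.1, -1.6]
width: 0.0572
gripper_force: 11.3
```

>>> step_arm([
  {"dp": [0,0,-0.01],"yaw": 0,"grip": 0.67},
  {"dp": [0,0,0],"yaw": 0,"grip": 0.67},
  {"dp": [0,0,0],"yaw": 0,"grip": 0.67},
])

```text
clock: 17.58
position: [0.5009, -0.2797, 0.0343]
ee_rot: [0.0, 1.0, -0.007, -0.0]
contact_force: [-0.9, 0.4, -0.8]
width: 0.0568
gripper_force: 11.3
```

>>> step_arm([
  {"dp": [0,0,-0.005],"yaw": 0,"grip": 0.67},
  {"dp": [0,0,0],"yaw": 0,"grip": 0.67},
  {"dp": [0,0,0],"yaw": 0,"grip": 0.67},
])

```text
clock: 17.95
position: [0.5009, -0.2797, 0.0333]
ee_rot: [0.0, 1.0, -0.007, 0.0]
contact_force: [-0.5, -0.7, -0.4]
width: 0.0573
gripper_force: 11.3
```

>>> step_arm([
  {"dp": [0,0,-0.005],"yaw": 0,"grip": 0.67},
  {"dp": [0,0,0],"yaw": 0,"grip": 0.72},
  {"dp": [0,0,0],"yaw": 0,"grip": 0.8},
  {"dp": [0,0,0],"yaw": 0,"grip": 0.95},
  {"dp": [0,0,0],"yaw": 0,"grip": 0.95},
])

```text
clock: 18.58
position: [0.5009, -0.2797, 0.0323]
ee_rot: [0.0, 1.0, -0.007, 0.0]
contact_force: [-0.6, -0.2, 0.2]
width: 0.0813
gripper_force: 0.0
```

>>> step_arm([
  {"dp": [0,0,0],"yaw": 0,"grip": 0.95},
  {"dp": [0,0,0.08],"yaw": 0,"grip": 0.95},
  {"dp": [0,0,0.2],"yaw": 0,"grip": 0.95},
  {"dp": [0,0,0.25],"yaw": 0,"grip": 0.95},
  {"dp": [0,0,0.25],"yaw": 0,"grip": 0.95},
])

```text
clock: 19.2
position: [0.5008, -0.2796, 0.191]
ee_rot: [0.0, 1.0, -0.007, 0.0]
contact_force: [0.4, -0.4, -0.1]
width: 0.0808
gripper_force: 0.0
```

>>> step_arm([
  {"dp": [0,0,0],"yaw": 0,"grip": 0.95},
  {"dp": [0,0,0],"yaw": 0,"grip": 0.95},
  {"dp": [0,0,0],"yaw": 0,"grip": 0.95},
])

```text
clock: 19.58
position: [0.5, -0.279, 0.187]
ee_rot: [-0.001, 1.0, -0.007, -0.001]
contact_force: [-0.5, 0.4, 0.5]
width: 0.0812
gripper_force: 0.0
```

```bash
python3 - <<'E'
from h import *
st=manip.get_state();print(st['position'],st['clock'])
c=cams.get_calibration('wrist');a=snap('wrist','w8.png')
b=snap('scene','s8.png')
# numeric check: grey/white pivot disc on pink notepad
hsv=cv2.cvtColor(a,cv2.COLOR_BGR2HSV); m=((hsv[...,1]<40)&(hsv[...,2]>180)).astype(np.uint8)
u,v=proj('wrist',[.551,-.2785,.025],c)[0];print('expected pivot px',u,v)
n,l,s,ce=cv2.connectedComponentsWithStats(m)
for i in range(1,n):
    if s[i,4]>60 and np.hypot(*(ce[i]-[u,v]))<120: print(s[i],ce[i],plane('wrist',[ce[i]],.027,c)[0])
pk=((hsv[...,0]>145)&(hsv[...,0]<172)&(hsv[...,1]>90)).astype(np.uint8)
n,l,s,ce=cv2.connectedComponentsWithStats(pk);i=1+s[1:,4].argmax();print('pad bbox',s[i])
x0,y0,w,h=s[i,:4];print(plane('wrist',[(x0,y0+h/2),(x0+w,y0+h/2),(x0+w/2,y0),(x0+w/2,y0+h)],.011,c).round(3).tolist())
# change of scene cam around the stand/other objects vs start
d=cv2.absdiff(cv2.imread('pics/s0.png'),b).max(2)
n,l,s,ce=cv2.connectedComponentsWithStats((d>60).astype(np.uint8))
for i in range(1,n):
    if s[i,4]>25: print('diff',s[i],ce[i].round())
E
```

```text
[ 0.50000012 -0.27903608  0.1869652 ] 19.575
expected pivot px 256.3028363643332 121.82704705282023
[249 114  19  19 287] [257.86062718 123.36236934] [ 0.54977416 -0.27994076  0.027     ]
[170 153  15   9 105] [176.28571429 157.45714286] [ 0.51870035 -0.19941508  0.027     ]
[252 220  11  10  65] [256.63076923 223.89230769] [ 0.4461051  -0.27725639  0.027     ]
pad bbox [  176    16   152   203 25577]
[[0.556, -0.198, 0.011], [0.554, -0.35, 0.011], [0.655, -0.276, 0.011], [0.444, -0.272, 0.011]]
diff [ 328    0   72   62 1875] [348.  27.]
diff [472   0  40  12 291] [495.   4.]
diff [496  22  16  75 666] [506.  64.]
diff [440  45  11  31  56] [445.  61.]
diff [329  64  23   7  90] [340.  67.]
diff [408  79   6  47 108] [411.  99.]
diff [327  92  20   9 122] [337.  96.]
diff [293 144  53  35 405] [325. 162.]
diff [247 170  12  14  54] [252. 177.]
diff [356 180  19   8  55] [367. 185.]
diff [396 197   9  26  87] [400. 212.]
diff [375 216  26  55 385] [385. 251.]
diff [407 217  37  65 414] [429. 250.]
diff [403 226  33  34 612] [416. 240.]
diff [444 228   9  31 126] [448. 242.]
diff [469 243   5   9  29] [472. 248.]
diff [ 402  255  104   66 2830] [459. 292.]
diff [182 260  43  52 336] [203. 283.]
diff [ 384  279   82   78 2535] [413. 321.]
diff [441 323  48  25 533] [463. 335.]
```

The pliers lie on the notepad: pivot at (0.550, -0.280), pad middle at (0.55, -0.275). I have no picture views left, so I'll check by numbers that the tag still faces the reader after the clip closed.

```bash
python3 - <<'E'
from h import *
b=cv2.imread('pics/s8.png');a=cv2.imread('pics/s0.png')
for k in(-.4,-.2,0,.2,.4,1.05):
    th=np.pi/2-.013+k; print(k,proj('scene',[.6625+.0225*np.cos(th),-.051+.0225*np.sin(th),.069])[0].round(1))
for n,i in(('start',a),('now',b)):
    print(n);print(i[166:186,230:256].mean(2).astype(int))
E
```

```text
-0.4 [233.7 174.5]
-0.2 [234.7 175.3]
0 [236. 176.]
0.2 [237.4 176.5]
0.4 [239.  176.8]
1.05 [244.2 176.3]
start
[[ 97 101 105 122 162 196 217 235 242 244 244 244 243 240 234 213 159 128
   89  58  50  50  52  52  51  50]
 [123 128 128 130 149 166 162 171 197 208 212 213 213 219 215 190 156 129
   91  58  51  51  51  50  49  50]
 [131 131 128 131 148 157 146 143 153 154 163 167 171 184 180 169 153 135
  105  70  53  51  51  50  52  52]
 [142 123 120 129 149 155 152 152 155 157 162 161 164 169 165 161 153 152
  157 123  75  53  52  48  48  52]
 [159 138 132 136 156 158 159 154 154 159 164 162 163 164 158 155 150 163
  189 186 132  72  53  52  51  52]
 [173 188 155 142 159 166 167 158 154 156 160 158 159 155 146 130 131 145
  174 210 192 113  53  50  50  52]
 [183 219 169 140 155 167 172 166 161 160 164 160 142 126 116  99 101 120
  137 192 222 145  59  51  51  49]
 [175 215 164 132 141 161 173 172 169 168 170 158 115  85  79  83  96 103
  110 179 226 153  66  50  49  50]
 [156 195 153 119 132 154 165 167 166 167 171 153  97  66  83 102 110 100
   94 162 217 161 108  86  66  54]
 [148 
[... 2678 characters left out ...]
71 175 208
  219 215 213 211 208 212 225 227]
 [172 157 142 138 151 164 173 187 170 165 175 160 158 183 191 166 153 162
  181 202 219 221 223 220 212 198]
 [198 189 173 154 139 143 152 159 156 151 153 150 148 156 160 149 139 133
  140 150 164 191 222 230 218 174]
 [204 203 194 179 149 136 143 153 156 154 152 151 149 147 148 142 133 116
  114 113 106 125 161 198 206 167]
 [205 201 191 170 140 120 139 155 164 163 159 160 160 159 151 140 120  91
   79  88  85 105 126 155 169 159]
 [202 190 169 139 109  96 118 142 158 164 163 165 165 158 146 126 101  65
   50  56  82 129 160 167 163 156]
 [189 166 136 108  90  73  85 106 127 140 145 147 142 132 115  97  72  49
   36  46  87 145 186 192 171 135]]
```

```bash
python3 -c "
from rig import ticket;print(ticket.sign_off())"
```

```text
the job is handed in; nothing more can be done
None
```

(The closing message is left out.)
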